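# Seat a collet holder in the setting stand's taper

## Task

Take the tool holder with the hexagonal nut out of the wooden rack and nest its steel taper in the floating sleeve of the black setting stand. Turn it under light downward pressure until its two flange slots drop over the sleeve's keys and the flange sits fully home on the sleeve, then let go of it. Go gently: never lean or drop the holder hard on the stand, and leave the other holders and tools where they are.

Things in the scene. Friction and masses are not known exactly. Their poses are not given: they have to be found in the camera images.
- collet_holder: The steel holder to seat, upright, taper down; 0.33 to 0.59 kg. Origin: centre of the taper's small lower end, z up its axis. Taper 29 mm across at z = 0, 44 mm at z = 34 mm. Round flange 60 mm across, z = 34 to 44 mm, with two open slots 15 mm wide, cut in to 20 mm from the axis, at the ends of its own x axis. It starts hanging in any of the rack's places, its x within 0.5 rad of the rack's.
- nut (a point): Centre of the holder's dark hexagonal nut, 62 mm above the holder's origin; axes as the holder's. The nut is 36 mm across flats and reaches 18 mm up and down from here; one pair of flats is square to the y axis, the others 60 degrees on. Grip it here. A 12 mm cutter shank stands on top, up to 43 mm above this point.
- stand: Black setting stand, screwed down. Origin: centre of its underside, z up. Base 130 x 110 x 10 mm (x, y), round housing 104 mm across up to z = 40 mm; the steel sleeve in it is 66 mm across, top face at z = 50 mm, its taper bore 45.4 mm across at the top to match the holder. Holder's origin in this frame: z = 21 mm with the flange on top of the keys, 16 mm fully home, slots over keys.
- sleeve_mid (a point): Point on the stand's axis at the sleeve's top face (z = 50 mm), axes as the stand's. The sleeve itself is not measured: it lies up to 3.5 mm off this point along x and along y, and slides (4 mm each way) under 2 N side force. Its two keys, opposite each other, 11 mm wide, 5 mm high, 24 to 33 mm from its axis, lie on a line turned 0.25 to 1.45 rad anticlockwise from the x axis.
- sleeve_turn (a point): Same point again, for how the sleeve turns: it is stiff (0.22 N m, stops 0 and 1.7 rad from the stand's x), so a holder pressed lightly on the keys slides round over them. The slots drop over the keys once the turn is right to about 0.07 rad; from then on the sleeve turns along with the holder. About 4 to 9 N of downward push is enough; the seated taper has 0.7 mm radial clearance.
- rack: The wooden rack, fixed: a board 90 x 290 mm (x, y), top at z = 46 mm, 12 mm thick, on end walls, with three 50 mm holes 92 mm apart along its y axis, each with a holder hanging in it. Origin: centre of its underside.
- slim_holder: Another holder, to be left in the rack: same taper and flange, round nose 26 mm across up to z = 86 mm, 8 mm shank up to z = 106 mm. Origin as for the collet holder.
- chuck_holder: Another holder, to be left in the rack: same taper and flange, round drill chuck 40 mm across, tapering at the top, up to z = 88 mm, 6 mm shank up to z = 108 mm. Origin as for the collet holder.
- level: Orange level, 230 mm long (its y) x 22 x 48 mm high, on edge. Origin: centre of its underside. Leave it alone.
- pliers: Steel needle-nose pliers lying flat, 170 mm long along their x (jaws to +x), 14 mm high. Origin: under the pivot. Leave them alone.
- ratchet: Chrome ratchet handle lying flat, 200 mm long along its x (head to +x), 30 mm high. Origin: under its middle. Leave it alone.
- canister: Red nylon zip-tie canister, 72 mm across, 116 mm high. Origin: centre of its underside. Leave it alone.

How it is judged:
By the outcome, as a careful person would: the job done as asked, in the order asked, and still so for the second after the job is handed in, with the robot touching nothing.
It also fails if it takes over 64 s, if anything falls off the work surface, if the arm or the gripper's body presses on something with over 40 N, if the wrist force passes 120 N, or if a joint passes its speed limit or range.

## Robot

A 7-joint arm with a two-finger parallel gripper is mounted at the origin on the work surface. World frame = base frame: x ahead of the robot, y to its left, z up, the work surface at z = 0. Lengths are in m, angles in degrees, forces in N, time in s.
With the tool pointing down it reaches from about 0.425 to 0.875 m from the base axis. Payload 4.7 kg.
Tool frame: the origin (TCP) lies between the finger pads; the fingertips stand env.finger_overhang ahead of it and the grasp point (between the pads) lies 5 mm behind it (env.finger_overhang is the distance from the TCP to the fingertips, in m); z points along the fingers, y is the line along which they close (so a half turn about z gives the same grasp; the last joint's range is limited). The gripper opens to 87 mm and grips with 3 to 60 N. Pads are 19 mm wide; open, the fingers measure 117 mm over their backs; the gripper's body (75 mm by 190 mm) begins 51 mm behind the grasp point.
Start: joints at [68.818, 18.392, -4.016, 83.108, 1.295, 78.541, -3.26], TCP at [0.243, -0.603, 0.237] pointing down, gripper open.
Joint ranges: [-163.93, 163.93], [-17.29, 119.83], [-79.2, 71.16], [3.27, 140.29], [-89.18, 269.18], [5.43, 117.66], [-154.24, 154.24]. Speed limits (degrees/s): [147.25, 147.25, 180, 180, 180, 180, 180].

## Interface

Orientations are given as [roll, pitch, yaw] about the fixed x, y, z axes, in that order (R = Rz(yaw) Ry(pitch) Rx(roll)).
In Python, from cell import telemetry, eyes, env, models gives the robot as it stands. The module is installed in compiled form; this text tells all that it offers.
- The arm moves only by the tool drive_tool, never from a script. Its arguments are lists of equal length, an entry for each row: "angular": the turn, a rotation vector about the tool's x, y, z in rad, a list of three; "delta_pos": the shift along the tool's x, y, z in cm, a list of three; "gripper": the finger opening in cm, from 0 to 8.7. A call has 1 to 20 rows; each row shifts and turns the commanded pose from where the row before left it, along the tool's axes as they then stand; what a row does not reach is not made up. A row lasts 1/10 s, in which the tool goes at most 50 mm and 8.59 degrees, less where a joint would pass 70% of its speed; a pose out of reach is approached as far as the arm can. A call with a gripper value outside its range is refused whole. The fingers move at their own pace and stop on an object; "squeeze" is the grip in N (left out, the last holds). Time passes only in rows, so rows that do not move let the fingers close. It gives the time, the measured TCP pose, the force, the opening and the grip force at its end, in the units of the state.
- telemetry.get_obs(): the state, without advancing time (a new reading comes with each control period).
- eyes.read_camera(name): name is "scene" or "top"; returns a dict with "pixels" (400x640x3 uint8, red, green, blue), "mtx" (3x3 intrinsics, pixels), "D" ([k1, k2, p1, p2, k3] as OpenCV has them; the pictures are not rectified), "origin" and "orientation" of the camera in the world. Camera axes: x right, y down, z forward; pixel columns grow to the right and rows downward; lengths in m; the calibration is good to about 2 mm. A picture is of the moment at which its call begins. There is no depth.
- env.sign_off(): hands the job in; it is judged then, once.
Trained networks look in a picture, given as the dict that the camera call returned (one of the last four; its "shot" number tells which), for a name from the list of things; names that differ only in an ending like _2 or _b are one class to them, and where a whole thing is asked for, a point or a joint stands for the part that bears it (a point fixed in the world has none). Each returns a list of dicts, best first, with "p" (0 to 1); they miss things now and then, are a little off and sometimes report something else, mostly with a low value. They report only what shows in the picture. A call takes as long as a camera call.
- models.search_frame(picture, target): "centre" ([column, row] in pixels, amid what is visible of it).
- models.cut_out(picture, target): "pixels" (400x640 bool, what is visible of it) and "centre" ([column, row] in pixels, amid what is visible of it).
The state is a dict: "time_s": time; "qpos": joint angles; "joint_velocities": joint speeds; "effort": joint torques, N m; "tool_pos": TCP position; "tool_rot": TCP orientation; "force": force on the tool from outside, world axes, zero at the start; "wrist_torque": the same for the moment, N m; "grip_width": finger opening in m; "grasp_force": force on a finger pad.
Only numpy, scipy, OpenCV 4.12 (cv2) and the standard library are available. Lean on these libraries where they do the work, as an engineer would, in place of code of your own. Each camera call takes 0.05 s, during which the arm holds its last target. There are 200 camera calls.

## Working session

There is one attempt and no reset: what is moved stays moved. The work goes in short steps, Python scripts to look and compute and a tool call to move; the robot and the scene stay as the last step left them, time stands still between calls to the robot, and variables do not carry over. Pictures are saved under pics/ and viewed, at most 10 in all, crops included, and the job is handed in when it is done.

Besides the shell and the picture viewer there is one more tool, called after "Emit:" as name(argument=value, ...), one argument or row to a line, values as JSON. drive_tool: Moves the arm, as the interface text tells. Its arguments: {"type":"object","properties":{"angular":{"type":"array","items":{"type":"array","items":{"type":"number"}}},"delta_pos":{"type":"array","items":{"type":"array","items":{"type":"number"}}},"gripper":{"type":"array","items":{"type":"number"}},"squeeze":{"type":"number"}},"required":["angular","delta_pos","gripper"]}

```bash
mkdir -p pics
cat > h.py <<'E'
import numpy as np, cv2
from scipy.spatial.transform import Rotation as Ro
from cell import telemetry, eyes, env, models
def pose(c):
    o=np.array(c["orientation"],float)
    R=o if o.shape==(3,3) else (Ro.from_euler('xyz',o,degrees=True).as_matrix() if o.size==3 else Ro.from_quat(o).as_matrix())
    return R,np.array(c["origin"],float)
def ray(c,px):
    R,t=pose(c)
    u=cv2.undistortPoints(np.array(px,float).reshape(-1,1,2),np.array(c["mtx"]),np.array(c["D"])).reshape(-1,2)
    return t,np.c_[u,np.ones(len(u))]@R.T
def atz(c,px,z):
    t,d=ray(c,px); return t+d*((z-t[2])/d[:,2])[:,None]
def proj(c,P):
    R,t=pose(c); Q=(np.array(P,float).reshape(-1,3)-t)@R
    return cv2.projectPoints(Q,np.zeros(3),np.zeros(3),np.array(c["mtx"]),np.array(c["D"]))[0].reshape(-1,2)
def save(c,n,box=None,s=1):
    im=c["pixels"][:,:,::-1]
    if box: im=im[box[1]:box[3],box[0]:box[2]]
    cv2.imwrite("pics/"+n,cv2.resize(im,None,fx=s,fy=s,interpolation=cv2.INTER_CUBIC))
E
python3 - <<'E'
from h import *
np.set_printoptions(precision=4,suppress=True)
print(telemetry.get_obs(), env.finger_overhang)
for n in ["scene","top"]:
    c=eyes.read_camera(n); save(c,n+"0.png")
    print(n,c["mtx"],c["D"],c["origin"],c["orientation"])
    for k in ["collet_holder","nut","stand","sleeve_mid","rack","slim_holder","chuck_holder"]:
        r=models.search_frame(c,k); print(k,[(np.round(a["centre"],1),round(a["p"],2)) for a in r[:2]])
E
```

```text
{'time_s': 0.0, 'qpos': array([68.818 , 18.4383, -4.0161, 83.1753,  1.2959, 78.5408, -3.2605]), 'joint_velocities': array([ 0.0201, -0.0498,  0.0186,  0.0994, -0.1298,  0.0979,  0.016 ]), 'effort': array([ -0.0006, -49.1286,  -0.4039, -31.2529,  -0.0638,   0.0437,
         0.0002]), 'tool_pos': array([ 0.2431, -0.6022,  0.2355]), 'tool_rot': array([-179.8909,    0.0065,   21.992 ]), 'force': array([ 0.1448,  0.7345, -0.5249]), 'wrist_torque': array([ 0.0118,  0.0049, -0.0359]), 'grasp_force': 0.0, 'grip_width': 0.08723187319859772} 0.014
scene [[398.7922   0.     319.8358]
 [  0.     398.7922 195.9917]
 [  0.       0.       1.    ]] [-0.057  0.     0.     0.     0.   ] [ 1.2528 -0.4405  0.7886] [-133.7016    0.2656   54.8747]
collet_holder [(array([220.6, 215.1]), 0.59)]
nut [(array([217.8, 212.3]), 0.73)]
stand [(array([379.6, 158.1]), 0.95)]
sleeve_mid [(array([379.8, 156.1]), 0.98)]
rack [(array([212.7, 223.6]), 0.68)]
slim_holder [(array([185.7, 229.5]), 0.79)]
chuck_holder [(array([248.1, 199.2]), 0.84)]
top [[461.2121   0.     315.0925]
 [  0.     461.2121 194.6681]
 [  0.       0.       1.    ]] [0.0143 0.     0.     0.     0.    ] [ 0.5584 -0.0408  1.2245] [-177.4863    1.3572  -88.7625]
collet_holder [(array([405.9, 226.2]), 0.59), (array([440.3, 227. ]), 0.52)]
nut [(array([408.5, 226.7]), 0.85)]
stand [(array([200.2, 215.7]), 0.68)]
sleeve_mid [(array([206.4, 217.8]), 0.6)]
rack [(array([408.9, 215.3]), 0.88)]
slim_holder [(array([445.2, 229.2]), 0.85)]
chuck_holder [(array([368.7, 227. ]), 0.68), (array([443.8, 227.9]), 0.52)]
```

View pics/scene0.png

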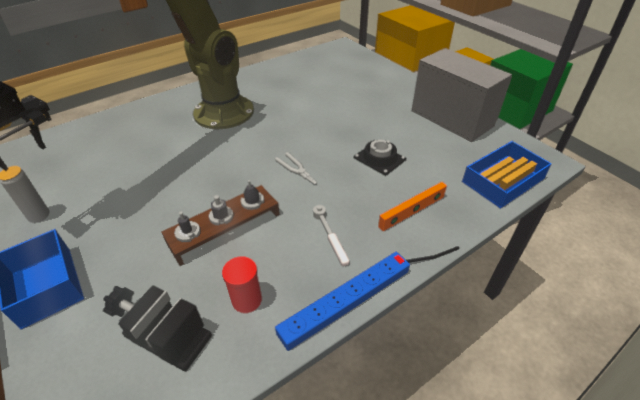

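View pics/top0.png

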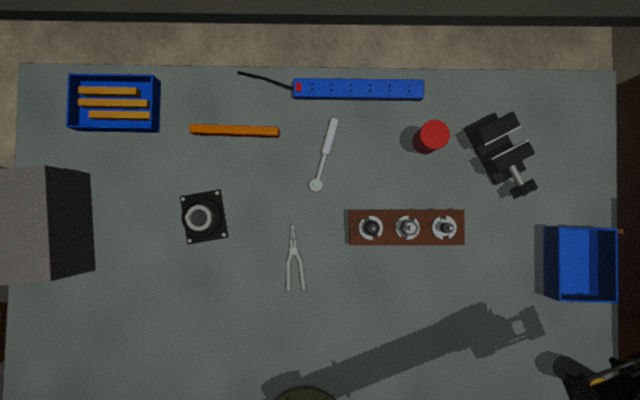

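The scene view shows the middle rack holder (220, 210), with a grey hex nut, and the stand at (380, 155). In the top view the holder is at (407, 228) and the stand at (204, 217). Next I'll zoom in for orientation.

Run:
```python
from h import *
np.set_printoptions(precision=4,suppress=True)
t=eyes.read_camera("top"); s=eyes.read_camera("scene")
a=cv2.resize(t["pixels"][195:260,340:470,::-1],None,fx=6,fy=6,interpolation=cv2.INTER_CUBIC)[:,:390*2]
def z(c,x0,y0,w,h,f): return cv2.resize(c["pixels"][y0:y0+h,x0:x0+w,::-1],(int(w*f),int(h*f)),interpolation=cv2.INTER_CUBIC)
A=z(t,378,198,60,60,5);B=z(t,174,186,60,60,5);C=z(s,190,180,60,60,5);D=z(s,350,128,60,60,5)
cv2.imwrite("pics/zoom.png",np.vstack([np.hstack([A,B]),np.hstack([C,D])]))
def tri(p,q):
    (o1,d1),(o2,d2)=ray(t,p),ray(s,q); d1=d1[0]/np.linalg.norm(d1);d2=d2[0]/np.linalg.norm(d2)
    k=np.linalg.lstsq(np.c_[d1,-d2],o2-o1,rcond=None)[0]; P,Q=o1+k[0]*d1,o2+k[1]*d2
    return (P+Q)/2,np.linalg.norm(P-Q)
for n in ["nut","sleeve_mid"]:
    p=models.search_frame(t,n)[0]["centre"];q=models.search_frame(s,n)[0]["centre"];print(n,p,q,tri(p,q))
for n,zz in [("rack",0.046),("stand",0.01)]:
    m=models.cut_out(t,n)[0]["pixels"].astype(np.uint8)
    cs=max(cv2.findContours(m,0,2)[0],key=cv2.contourArea).reshape(-1,2)
    P=atz(t,cs,zz)[:,:2].astype(np.float32); print(n,cv2.minAreaRect(P*1000), m.sum())
    cv2.imwrite(f"pics/m_{n}.png",m*255)
```

```text
nut [408.5, 229.0] [219.6, 212.5] (array([ 0.5278, -0.2479,  0.0589]), np.float64(0.0007990759717986814))
sleeve_mid [204.4, 219.5] [378.7, 156.2] (array([0.5403, 0.2823, 0.0074]), np.float64(0.0031702738543057255))
rack ((531.5991821289062, -245.09793090820312), (90.67725372314453, 291.6241149902344), 1.8770846128463745) 2787
stand ((548.646728515625, 283.8840637207031), (132.62034606933594, 121.2864761352539), 8.988995552062988) 2164
```

View pics/zoom.png

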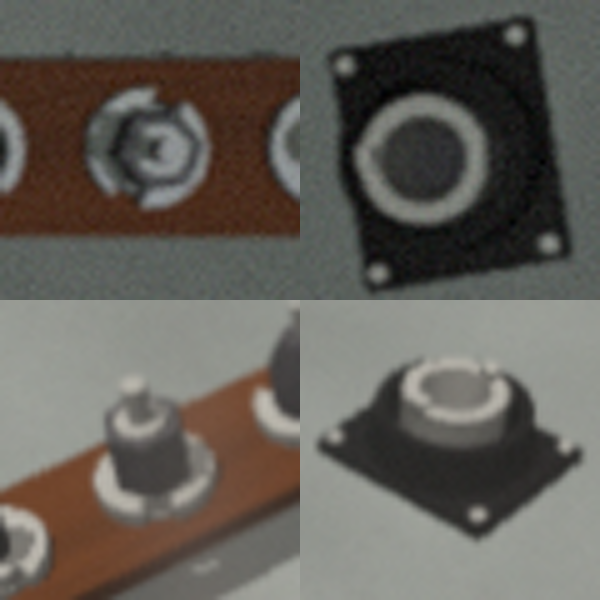

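The top zoom shows the holder's flange slots near zoom (165,105) and (130,190), so the holder yaw is about -22°. The sleeve ring is at zoom (422,158) and the stand yaw is about +9°. In the scene zoom, key features appear near (420,410) and (490,368). I'll rectify both views onto the flange and sleeve planes.

Run:
```python
from h import *
np.set_printoptions(precision=4,suppress=True)
t=eyes.read_camera("top"); s=eyes.read_camera("scene")
def rect(c,ctr,z,half=.04,n=300):
    g=np.linspace(-half,half,n); X,Y=np.meshgrid(g,g)   # image right=+x, up=+y
    P=np.c_[ctr[0]+X.ravel(),ctr[1]-Y.ravel(),np.full(n*n,z)]
    uv=proj(c,P).astype(np.float32).reshape(n,n,2)
    return cv2.remap(c["pixels"][:,:,::-1].copy(),uv,None,cv2.INTER_CUBIC)
scr=np.array([[344,65],[515,35],[549,243],[377,273]])/5.+[174,186]
W=atz(t,scr,.01);print("stand screws",W[:,:2],W.mean(0)); d=W[0]-W[3]+W[1]-W[2];print("yaw",np.degrees(np.arctan2(d[1],d[0])))
hold=atz(t,[[378+149/5,198+148/5]],.056)[0];slv=atz(t,[[174+422/5,186+158/5]],.05)[0];print(hold,slv)
def ringfit(c,ctr,z):
    im=cv2.cvtColor(rect(c,ctr,z),cv2.COLOR_BGR2GRAY).astype(float)
    return im
out=np.vstack([np.hstack([rect(t,hold,.056),rect(t,slv,.05)]),np.hstack([rect(s,hold,.056),rect(s,slv,.05)])])
for i in (150,450):
  for j in (150,450): cv2.circle(out,(i,j),int(30/80*300) if i==150 else int(33/80*300),(0,255,0),1); cv2.circle(out,(i,j),1,(0,0,255),-1)
cv2.imwrite("pics/rect.png",out)
```

```text
stand screws [[0.5957 0.1801]
 [0.6135 0.0899]
 [0.5043 0.0692]
 [0.4865 0.1595]] [0.55   0.1247 0.01  ]
yaw 10.705366011968728
[ 0.531 -0.247  0.056] [0.5479 0.1315 0.05  ]
```

View pics/rect.png

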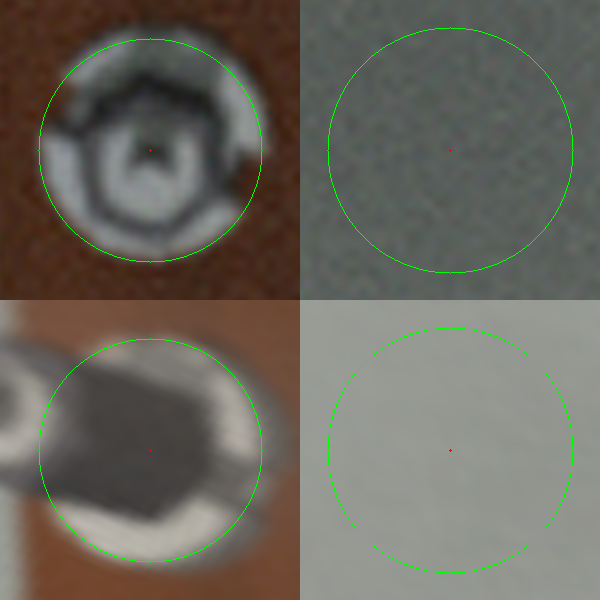

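Holder: the flange centre is about (0.532,-0.245), which agrees with the rack centre, and the slots put its yaw at about -21.5°. I forgot the 300 px panel offset for the sleeve, so I'll redo that.

```bash
cat >> h.py <<'E'
def rect(c,ctr,z,half=.04,n=300):
    g=np.linspace(-half,half,n); X,Y=np.meshgrid(g,g)   # image right=+x, up=+y
    P=np.c_[ctr[0]+X.ravel(),ctr[1]-Y.ravel(),np.full(n*n,z)]
    uv=proj(c,P).astype(np.float32).reshape(n,n,2)
    return cv2.remap(c["pixels"][:,:,::-1].copy(),uv,None,cv2.INTER_CUBIC)
E
python3 - <<'E'
from h import *
np.set_printoptions(precision=4,suppress=True)
t=eyes.read_camera("top"); s=eyes.read_camera("scene")
scr=(np.array([[344,65],[515,35],[549,243],[377,273]])-[300,0])/5.+[174,186]
W=atz(t,scr,.01);print("stand",W.mean(0)); d=W[0]-W[3]+W[1]-W[2];print("yaw",np.degrees(np.arctan2(d[1],d[0])))
slv=atz(t,[[174+122/5,186+158/5]],.05)[0];print(slv)
out=[]
for c in (t,s):
    a=rect(c,slv,.055,n=390); out.append(np.hstack([a,cv2.createCLAHE(3,(2,2)).apply(cv2.cvtColor(a,cv2.COLOR_BGR2GRAY))[:,:,None].repeat(3,2)]))
out=cv2.resize(np.vstack(out),(600,600))
for i in (150,450):
  for j in (150,450): cv2.circle(out,(i,j),int(33/80*300),(0,255,0),1); cv2.circle(out,(i,j),1,(0,0,255),-1)
cv2.imwrite("pics/rect2.png",out)
E
```

```text
stand [0.5466 0.2836 0.01  ]
yaw 11.051097886117912
[0.5446 0.2853 0.05  ]
```

View pics/rect2.png

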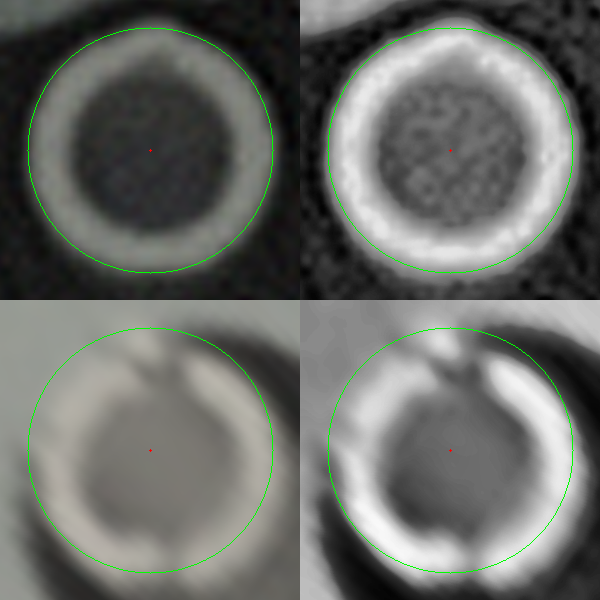

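Sleeve centre is about (0.5446,0.2853) and stand yaw about 11°. The keys lie close to the world y axis: ~90°, top key near (148,350), bottom near (150,555) in the scene rectification. I'll grip at tool yaw 38.5° and end near 150°.

Emit:
drive_tool(
  angular=[
    [0, 0, 0],
    [0, 0, 0],
    [0, 0, 0],
    [0, 0, 0],
    [0, 0, 0],
    [0, 0, 0],
    [0, 0, 0],
    [0, 0, 0],
    [0, 0, 0],
    [0, 0, 0],
    [0, 0, 0],
    [0, 0, 0],
    [0, 0, 0],
    [0, 0, 0],
    [0, 0, 0],
    [0, 0, 0],
    [0, 0, -0.144],
    [0, 0, -0.144],
    [0, 0, 0],
    [0, 0, 0],
  ],
  delta_pos=[
    [2.51, -1.4, 0],
    [2.51, -1.4, 0],
    [2.51, -1.4, 0],
    [2.51, -1.4, 0],
    [2.51, -1.4, 0],
    [2.51, -1.4, 0],
    [2.51, -1.4, 0],
    [2.51, -1.4, 0],
    [2.51, -1.4, 0],
    [2.51, -1.4, 0],
    [2.51, -1.4, 0],
    [2.51, -1.4, 0],
    [2.51, -1.4, 0],
    [2.51, -1.4, 0],
    [2.51, -1.4, 0],
    [2.51, -1.4, 0],
    [0, 0, 0],
    [0, 0, 0],
    [0, 0, 0],
    [0, 0, 0],
  ],
  gripper=[6, 6, 6, 6, 6, 6, 6, 6, 6, 6, 6, 6, 6, 6, 6, 6, 6, 6, 6, 6],
)

```text
time_s: 3.4
tool_pos: [0.5318, -0.2449, 0.2366]
tool_rot: [180.0, 0.0, 38.3]
force: [-0.9, 0.4, -0.8]
grip_width: 0.0599
grasp_force: 0.0
```

Emit:
drive_tool(
  angular=[
    [0, 0, 0],
    [0, 0, 0],
    [0, 0, 0],
    [0, 0, 0],
    [0, 0, 0],
    [0, 0, 0],
    [0, 0, 0],
    [0, 0, 0],
    [0, 0, 0],
    [0, 0, 0],
    [0, 0, 0],
    [0, 0, 0],
    [0, 0, 0],
    [0, 0, 0],
    [0, 0, 0],
    [0, 0, 0],
    [0, 0, 0],
    [0, 0, 0],
  ],
  delta_pos=[
    [0, 0, 2],
    [0, 0, 2],
    [0, 0, 2],
    [0, 0, 2],
    [0, 0, 2],
    [0, 0, 2],
    [0, 0, 1],
    [0, 0, 1],
    [0, 0, 1],
    [0, 0, 0.75],
    [0, 0, 0.5],
    [0, 0, 0],
    [0, 0, 0],
    [0, 0, 0],
    [0, 0, 0],
    [0, 0, 0],
    [0, 0, 0],
    [0, 0, 0],
  ],
  gripper=[6, 6, 6, 6, 6, 6, 6, 6, 6, 6, 6, 6, 3, 3, 3, 3, 3, 3],
  squeeze=30,
)

```text
time_s: 5.2
tool_pos: [0.5323, -0.245, 0.0745]
tool_rot: [179.9, -0.0, 38.5]
force: [1.2, -0.6, 1.6]
grip_width: 0.0353
grasp_force: 30.0
```

Emit:
drive_tool(
  angular=[
    [0, 0, 0],
    [0, 0, 0],
    [0, 0, 0],
    [0, 0, 0],
    [0, 0, 0],
    [0, 0, 0],
    [0, 0, 0],
    [0, 0, 0],
    [0, 0, 0],
    [0, 0, 0],
    [0, 0, 0],
    [0, 0, 0],
  ],
  delta_pos=[
    [0, 0, -0.5],
    [0, 0, -1],
    [0, 0, -1],
    [0, 0, -1.5],
    [0, 0, -1.5],
    [0, 0, -2],
    [0, 0, -2],
    [0, 0, -2],
    [0, 0, -2],
    [0, 0, -1.5],
    [0, 0, 0],
    [0, 0, 0],
  ],
  gripper=[3, 3, 3, 3, 3, 3, 3, 3, 3, 3, 3, 3],
)

```text
time_s: 6.4
tool_pos: [0.5318, -0.2446, 0.2241]
tool_rot: [180.0, 0.0, 38.5]
force: [0.0, 0.4, -5.8]
grip_width: 0.0359
grasp_force: 30.0
```

Run:
```python
from h import *
o=telemetry.get_obs();print(o["force"],o["wrist_torque"],o["tool_pos"],o["tool_rot"],o["grip_width"])
s=eyes.read_camera("scene"); u=proj(s,[o["tool_pos"]])[0].astype(int); print(u)
x,y=u; save(s,"held.png",(max(0,x-60),max(0,y-50),x+60,y+50),5)
```

```text
[ 0.02780862  0.36866679 -5.8496079 ] [ 0.01181857  0.04246409 -0.03100987] [ 0.53176527 -0.244575    0.22408523] [1.79987462e+02 6.38838983e-03 3.84949194e+01] 0.035875599299225736
[208 162]
```

View pics/held.png

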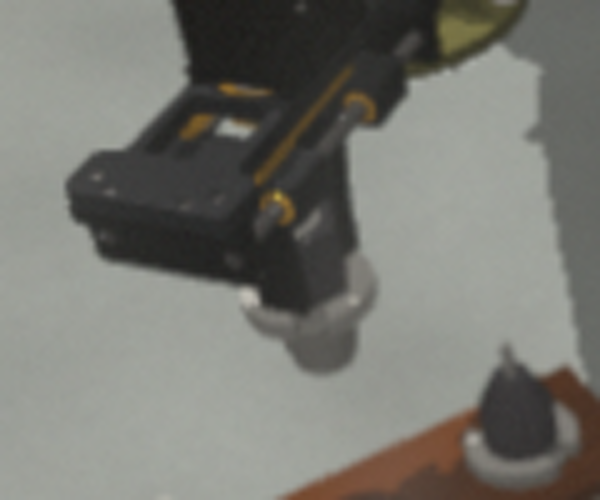

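The holder is held squarely by the flats and hangs upright, with its flange at (310,300) in the crop. Next I move it over the stand and turn it.

Emit:
drive_tool(
  angular=[
    [0, 0, 0],
    [0, 0, 0],
    [0, 0, 0],
    [0, 0, 0],
    [0, 0, 0],
    [0, 0, 0],
    [0, 0, 0],
    [0, 0, 0],
    [0, 0, 0],
    [0, 0, 0],
    [0, 0, 0],
    [0, 0, 0],
    [0, 0, 0],
    [0, 0, 0],
    [0, 0, 0],
    [0, 0, 0],
    [0, 0, 0],
    [0, 0, 0],
    [0, 0, 0],
    [0, 0, 0],
  ],
  delta_pos=[
    [0.944, -1.13, 0],
    [1.888, -2.26, 0],
    [1.888, -2.26, 0],
    [1.888, -2.26, 0],
    [1.888, -2.26, 0],
    [1.888, -2.26, 0],
    [1.888, -2.26, 0],
    [1.888, -2.26, 0],
    [1.888, -2.26, 0],
    [1.888, -2.26, 0],
    [1.888, -2.26, 0],
    [1.888, -2.26, 0],
    [1.888, -2.26, 0],
    [1.888, -2.26, 0],
    [1.888, -2.26, 0],
    [1.888, -2.26, 0],
    [1.888, -2.26, 0],
    [1.888, -2.26, 0],
    [0.944, -1.13, 0],
    [0, 0, 0],
  ],
  gripper=[3, 3, 3, 3, 3, 3, 3, 3, 3, 3, 3, 3, 3, 3, 3, 3, 3, 3, 3, 3],
)

```text
time_s: 8.45
tool_pos: [0.5426, 0.2887, 0.2233]
tool_rot: [-179.9, 0.0, 38.8]
force: [-0.6, 0.8, -4.8]
grip_width: 0.0359
grasp_force: 30.0
```

Emit:
drive_tool(
  angular=[
    [0, 0, -0.1336],
    [0, 0, -0.1336],
    [0, 0, -0.1336],
    [0, 0, -0.1336],
    [0, 0, -0.1336],
    [0, 0, -0.1336],
    [0, 0, -0.1336],
    [0, 0, -0.1336],
    [0, 0, -0.1336],
    [0, 0, -0.1336],
    [0, 0, -0.1336],
    [0, 0, -0.1336],
    [0, 0, -0.1336],
    [0, 0, 0],
    [0, 0, 0],
  ],
  delta_pos=[
    [0, 0, 0],
    [0, 0, 0],
    [0, 0, 0],
    [0, 0, 0],
    [0, 0, 0],
    [0, 0, 0],
    [0, 0, 0],
    [0, 0, 0],
    [0, 0, 0],
    [0, 0, 0],
    [0, 0, 0],
    [0, 0, 0],
    [0, 0, 0],
    [0, 0, 0],
    [0, 0, 0],
  ],
  gripper=[3, 3, 3, 3, 3, 3, 3, 3, 3, 3, 3, 3, 3, 3, 3],
)

```text
time_s: 9.95
tool_pos: [0.5449, 0.2837, 0.2236]
tool_rot: [-179.9, 0.0, 137.7]
force: [0.4, -0.2, -4.6]
grip_width: 0.036
grasp_force: 30.0
```

Emit:
drive_tool(
  angular=[
    [0, 0, 0],
    [0, 0, 0],
    [0, 0, 0],
    [0, 0, 0],
    [0, 0, 0],
    [0, 0, 0],
    [0, 0, 0],
    [0, 0, 0],
    [0, 0, 0],
    [0, 0, 0],
  ],
  delta_pos=[
    [0, 0, 1.5],
    [0, 0, 2],
    [0, 0, 2],
    [0, 0, 2],
    [0, 0, 1.3],
    [0, 0, 1],
    [0, 0, 0.5],
    [0, 0, 0],
    [0, 0, 0],
    [0, 0, 0],
  ],
  gripper=[3, 3, 3, 3, 3, 3, 3, 3, 3, 3],
)

```text
time_s: 10.95
tool_pos: [0.5452, 0.2857, 0.1219]
tool_rot: [179.9, 0.0, 138.0]
force: [-0.1, -0.2, -3.3]
grip_width: 0.0359
grasp_force: 30.0
```

Run:
```python
from h import *
o=telemetry.get_obs();print(o["force"],o["tool_pos"],o["tool_rot"])
s=eyes.read_camera("scene"); save(s,"over.png",(330,90,430,180),6)
```

```text
[-0.09678327 -0.23772757 -3.29430384] [0.54518276 0.28568263 0.12193576] [1.79918046e+02 4.08462642e-02 1.37998985e+02]
```

View pics/over.png

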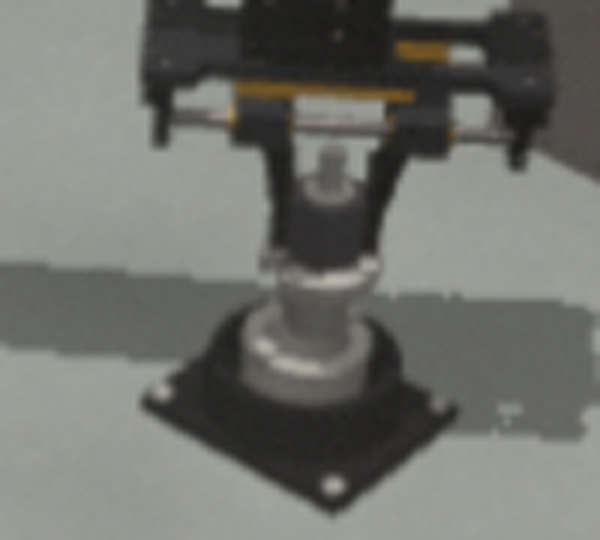

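Taper is above the bore (taper at 315, sleeve centre ~307 in crop); that is within the funnel.

Emit:
drive_tool(
  angular=[
    [0, 0, 0],
    [0, 0, 0],
    [0, 0, 0],
    [0, 0, 0],
    [0, 0, 0],
    [0, 0, 0],
    [0, 0, 0],
    [0, 0, 0],
    [0, 0, 0],
    [0, 0, 0],
    [0, 0, 0],
    [0, 0, 0],
    [0, 0, 0],
  ],
  delta_pos=[
    [0, 0, 0.3],
    [0, 0, 0.3],
    [0, 0, 0.3],
    [0, 0, 0.3],
    [0, 0, 0.3],
    [0, 0, 0.3],
    [0, 0, 0.3],
    [0, 0, 0.3],
    [0, 0, 0.2],
    [0, 0, 0.2],
    [0, 0, 0.2],
    [0, 0, 0],
    [0, 0, 0],
  ],
  gripper=[3, 3, 3, 3, 3, 3, 3, 3, 3, 3, 3, 3, 3],
)

```text
time_s: 12.3
tool_pos: [0.5447, 0.2853, 0.091]
tool_rot: [-180.0, 0.0, 138.0]
force: [-0.3, 0.6, -5.8]
grip_width: 0.0355
grasp_force: 30.0
```

Emit:
drive_tool(
  angular=[
    [0, 0, 0],
    [0, 0, 0],
    [0, 0, 0],
    [0, 0, 0],
    [0, 0, 0],
    [0, 0, 0],
  ],
  delta_pos=[
    [0, 0, 0.2],
    [0, 0, 0.2],
    [0, 0, 0.15],
    [0, 0, 0.1],
    [0, 0, 0],
    [0, 0, 0],
  ],
  gripper=[3, 3, 3, 3, 3, 3],
)

```text
time_s: 12.9
tool_pos: [0.5442, 0.2856, 0.0843]
tool_rot: [-180.0, -0.0, 138.0]
force: [-1.5, 1.2, -5.4]
grip_width: 0.0358
grasp_force: 30.0
```

Emit:
drive_tool(
  angular=[
    [0, 0, 0],
    [0, 0, 0],
    [0, 0, 0],
  ],
  delta_pos=[
    [0, 0, 0.1],
    [0, 0, 0],
    [0, 0, 0],
  ],
  gripper=[3, 3, 3],
)

```text
time_s: 13.2
tool_pos: [0.5444, 0.2856, 0.0835]
tool_rot: [180.0, -0.0, 138.0]
force: [-3.2, 1.6, -4.3]
grip_width: 0.0357
grasp_force: 30.0
```

Emit:
drive_tool(
  angular=[
    [0, 0, 0],
    [0, 0, 0],
    [0, 0, 0],
  ],
  delta_pos=[
    [0, 0, 0.1],
    [0, 0, 0],
    [0, 0, 0],
  ],
  gripper=[3, 3, 3],
)

```text
time_s: 13.5
tool_pos: [0.5451, 0.2858, 0.0832]
tool_rot: [179.9, 0.0, 138.0]
force: [-2.1, 1.7, 1.5]
grip_width: 0.0357
grasp_force: 30.0
```

Contact is on the keys with about 6.5 N of push. Now I'll sweep the turn.

Emit:
drive_tool(
  angular=[
    [0, 0, -0.035],
    [0, 0, -0.035],
    [0, 0, -0.035],
    [0, 0, 0],
  ],
  delta_pos=[
    [0, 0, 0],
    [0, 0, 0],
    [0, 0, 0],
    [0, 0, 0],
  ],
  gripper=[3, 3, 3, 3],
)

```text
time_s: 13.9
tool_pos: [0.545, 0.2853, 0.0829]
tool_rot: [180.0, 0.0, 144.0]
force: [-2.8, 1.0, 0.6]
grip_width: 0.0357
grasp_force: 30.0
```

Emit:
drive_tool(
  angular=[
    [0, 0, -0.035],
    [0, 0, -0.035],
    [0, 0, 0],
  ],
  delta_pos=[
    [0, 0, 0],
    [0, 0, 0],
    [0, 0, 0],
  ],
  gripper=[3, 3, 3],
)

```text
time_s: 14.2
tool_pos: [0.5446, 0.2848, 0.082]
tool_rot: [-180.0, -0.0, 148.0]
force: [-2.3, 0.9, -3.2]
grip_width: 0.0357
grasp_force: 30.0
```

Emit:
drive_tool(
  angular=[
    [0, 0, 0],
    [0, 0, 0],
    [0, 0, 0],
  ],
  delta_pos=[
    [0, 0, 0.1],
    [0, 0, 0],
    [0, 0, 0],
  ],
  gripper=[3, 3, 3],
)

```text
time_s: 14.5
tool_pos: [0.5445, 0.285, 0.081]
tool_rot: [-180.0, -0.0, 148.0]
force: [-2.5, 1.6, -4.4]
grip_width: 0.0358
grasp_force: 30.0
```

Dropping over the keys; continue down gently.

Emit:
drive_tool(
  angular=[
    [0, 0, 0],
    [0, 0, 0],
    [0, 0, 0],
    [0, 0, 0],
  ],
  delta_pos=[
    [0, 0, 0.1],
    [0, 0, 0.1],
    [0, 0, 0],
    [0, 0, 0],
  ],
  gripper=[3, 3, 3, 3],
)

```text
time_s: 14.9
tool_pos: [0.5446, 0.2852, 0.0794]
tool_rot: [-180.0, -0.0, 148.0]
force: [-2.9, 1.8, -4.4]
grip_width: 0.0359
grasp_force: 30.0
```

Emit:
drive_tool(
  angular=[
    [0, 0, 0],
    [0, 0, 0],
    [0, 0, 0],
    [0, 0, 0],
  ],
  delta_pos=[
    [0, 0, 0.1],
    [0, 0, 0.1],
    [0, 0, 0],
    [0, 0, 0],
  ],
  gripper=[3, 3, 3, 3],
)

```text
time_s: 15.3
tool_pos: [0.5454, 0.2855, 0.0783]
tool_rot: [179.9, 0.1, 148.0]
force: [-1.8, -0.2, 3.0]
grip_width: 0.0358
grasp_force: 30.0
```

Home: 5 mm below the keys level with ~8 N of push. Release and retreat.

Emit:
drive_tool(
  angular=[
    [0, 0, 0],
    [0, 0, 0],
    [0, 0, 0],
    [0, 0, 0],
    [0, 0, 0],
    [0, 0, 0],
    [0, 0, 0],
    [0, 0, 0],
    [0, 0, 0],
    [0, 0, 0],
    [0, 0, 0],
    [0, 0, 0],
    [0, 0, 0],
    [0, 0, 0],
    [0, 0, 0],
    [0, 0, 0],
  ],
  delta_pos=[
    [0, 0, 0],
    [0, 0, 0],
    [0, 0, 0],
    [0, 0, 0],
    [0, 0, 0],
    [0, 0, -0.3],
    [0, 0, -0.5],
    [0, 0, -1],
    [0, 0, -1.5],
    [0, 0, -2],
    [0, 0, -2],
    [0, 0, -2],
    [0, 0, -2],
    [0, 0, -2],
    [0, 0, 0],
    [0, 0, 0],
  ],
  gripper=[4, 4.5, 5, 6, 6, 6, 6, 6, 6, 6, 6, 6, 6, 6, 6, 6],
)

```text
time_s: 16.9
tool_pos: [0.5448, 0.2855, 0.2114]
tool_rot: [179.9, 0.1, 148.0]
force: [-0.2, 0.2, -0.9]
grip_width: 0.0597
grasp_force: 0.0
```

Run:
```python
from h import *
o=telemetry.get_obs();print(o["force"],o["tool_pos"],o["grip_width"])
s=eyes.read_camera("scene"); save(s,"done.png",(330,90,430,180),6)
```

```text
[-0.24150674  0.23412123 -0.92662425] [0.54484526 0.28547306 0.21142043] 0.05966465671577568
```

View pics/done.png

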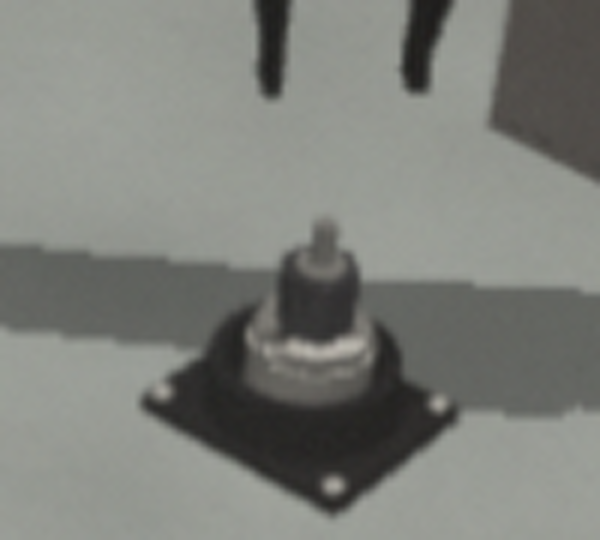

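The holder stands upright with its flange flat on the sleeve (310,350), and the fingers are clear above it. Handing in.

```bash
python3 -c "
from cell import env; print(env.sign_off())"
```

```text
the job is handed in; nothing more can be done
None
```

The holder with the hexagonal nut is seated fully home on the sleeve, slots over the keys, and released; the other holders and tools were left alone, and the job was handed in at about 17 s.

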